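# Check the reservoir level with the gauge rod

### The job

Push the blue guide sleeve fully home on the reservoir's sloping steel spigot, socket end first, and let go of it. Then take the gauge rod by its red handle, insert it through the sleeve until its collar stops on the sleeve's mouth, draw it right out again without pulling the sleeve off, and present it for reading: finish while holding the rod still and level, its tip about 10 cm above the middle of the lit reading pad and the rod touching nothing but the gripper. Leave everything else standing where it is.

Things in the scene. Friction and masses are not known exactly. Their poses are not given: they have to be found in the camera images.
- port (a point): Where the spigot's axis leaves the reservoir's sloping panel, 108 mm above the bench. x axis: the spigot's axis, outward, 35 degrees above level, towards the robot's left at a yaw of 90 degrees; y axis level. The panel runs 25 mm up-slope and 40 mm down-slope of it. Reservoir: fixed, white, 160 deep x 200 wide x 128 mm tall, flat top with a 4 mm blue cover.
- port_end (a point): Centre of the spigot's free end, 52 mm out of the panel along x. Hollow steel spigot: 28 mm outside diameter, the last 10 mm tapering to 22 mm; bore 16 mm at the end, wider behind, and free inside the reservoir for the whole rod.
- sleeve_mid (a point): Middle of the guide sleeve: rigid blue tube 84 mm long, 39 mm outside diameter, about 120 g, gripped here across its sides. x axis: from foot (socket end) to mouth (white end). At the start it lies level in a V-rest, axis 50 mm above the bench, mouth to the robot's left (give or take 15 degrees); the rest's two grey V-blocks are narrower than the tube, its base plate is 8 mm thick, 60 wide.
- sleeve_foot (a point): Centre of the sleeve's foot end, 42 mm from its middle along -x. The socket is 31 mm wide and 50 mm deep and ends on a shoulder that stops on the spigot's end: fully home, the foot is 2 mm off the panel. Let go, the sleeve stays on by its weight, drooping up to 2 mm.
- sleeve_mouth (a point): Centre of the sleeve's mouth rim, 42 mm from its middle along +x. The white mouth (last 14 mm) is a funnel, 31 mm wide inside and 39 mm outside at the rim, narrowing to the 17 mm bore.
- gauge_grip (a point): Middle of the gauge rod's red handle, the place to grip: a flat-sided bar 80 mm long (x), 16 wide (y), 20 high (z), held across the 16 mm. x axis: from tip to handle. About 130 g, balanced near the collar. At the start it lies level in a rest, axis 50 mm above the bench, tip to the robot's right (give or take 15 degrees); the rest's rear post is 30 mm behind this point, its base plate 8 mm thick, 60 wide.
- gauge_collar (a point): Centre of the front face of the black collar (42 mm diameter, 8 mm thick), 48 mm from the middle of the handle along -x; it meets the sleeve's mouth rim when the rod is fully in.
- gauge_tip (a point): Tip of the gauge rod, 130 mm beyond the collar's face, 178 mm from the middle of the handle along -x. The rod is white, 10 mm in diameter, its last 7 mm tapering to 6 mm, with black rings near the tip.
- pad_top (a point): Middle of the upper face (11 mm above the bench) of the lit white reading pad in a grey frame, 130 x 130 mm, fixed flat on the bench.
- reagent_bottle: Bystander, to be left alone: white reagent bottle with red cap, 60 mm across, 120 mm tall; origin under its middle.
- beaker: Bystander, to be left alone: open glass beaker, 72 mm across, 90 mm tall; origin under its middle.
- tip_box: Bystander, to be left alone: closed yellow box, 120 x 80 x 55 mm; origin under its middle.
- red_cap_jar: Bystander, to be left alone: white jar with red lid, 50 mm across, 70 mm tall; origin under its middle.
- amber_vial: Bystander, to be left alone: small amber vial with white cap, 26 mm across, 50 mm tall; origin under its middle.
- marker: Bystander, to be left alone: white marker pen with blue cap, 130 mm long, 12 mm thick, lying on the bench; origin under its middle.
There are look-alikes about, which are no part of the job. What is shaped like the part that bears gauge_grip but turquoise is not meant. There is more than one size of the part that bears sleeve_mid; the job needs the smaller.

How it is judged:
By the outcome, as a careful person would: the job done as asked, in the order asked, and still so for the second after the job is handed in, while the arm keeps its last pose, push and grip.
It also fails if it takes over 72 s, if anything falls off the work surface, if the arm or the gripper's body presses on something with over 40 N, if the wrist force passes 120 N, or if a joint passes its speed limit or range.

### The arm

A 7-joint arm with a two-finger parallel gripper is mounted at the origin on the work surface. World frame = base frame: x ahead of the robot, y to its left, z up, the work surface at z = 0. Lengths are in m, angles in rad, forces in N, time in s.
With the tool pointing down it reaches from about 0.425 to 0.875 m from the base axis. Payload 9.9 kg.
Tool frame: the origin (TCP) lies midway between the tips of the shut fingers; the grasp point (between the pads) lies 19 mm behind it (r.hold_point_z is the distance from the TCP to the grasp point, in m); z points along the fingers, x is the direction in which the jaws open and shut, and the axes are right-handed (so a half turn about z gives the same grasp; the last joint's range is limited). The gripper opens to 85 mm and grips with 20 to 120 N. Pads are 22 mm wide; open, the fingers measure 114 mm over their backs; the gripper's body (76 mm by 85 mm) begins 54 mm behind the grasp point. The pads swing forward as they close: fully open they stand 13 mm farther back than shut.
Start: joints at [-1.283, 0.576, 0.025, 1.437, -0.015, 1.129, -0.057], TCP at [0.245, 0.629, 0.231] pointing down, gripper open.
Joint ranges: [-2.76, 2.76], [-0.34, 2.15], [-1.52, 1.57], [0.19, 2.46], [-1.09, 4.23], [0.17, 1.99], [-2.82, 2.82]. Speed limits (rad/s): [2.22, 2.22, 3.01, 3.01, 3.14, 3.14, 3.14].

### API

Orientations are given as a 3x3 rotation matrix whose columns are the frame's x, y, z axes.
In Python, from station import r gives the robot as it stands. Calls block until the motion is done:
- r.move_ptp(position, orientation): joint-space move of the TCP to a pose.
- r.servo_line(position, rotation=None, feed=0.15): straight line of the TCP; rotation=None keeps the orientation; feed is the mean speed in m/s.
- r.movej(angles): joint-space move.
- r.ungrasp() and r.close_gripper(): open the fingers fully, or close them until they stop; the grip force is fixed at half the most.
- r.dwell(seconds).
- r.solve_ik(position, orientation): joint angles nearest the present ones, or None.
- r.snapshot(name): name is "side" or "top" or "wrist"; returns a dict with "image" (480x640x3 uint8, red, green, blue), "fx", "fy", "cx", "cy" (pixels), "R" (3x3) and "t" (3): a world point X has camera coordinates R X + t. Camera axes: x right, y down, z forward; pixel columns grow to the right and rows downward; lengths in m; the calibration is good to about 2 mm. A picture is of the moment at which its call begins. There is no depth.
A pose or a line that the arm cannot do raises r.PlanningError and nothing moves.
- r.finish_job(): hands the job in, once; it reports no verdict.
Readings, each from a call of its own:
- r.read_time(): time.
- r.read_qpos(): joint angles.
- r.read_joint_vel(): joint speeds.
- r.read_joint_torque(): joint torques, N m.
- r.read_eef_pos(): TCP position.
- r.read_tool_rot(): TCP orientation.
- r.read_contact_force(): force on the tool from outside, world axes, zero at the start.
- r.read_moment(): the same for the moment, N m.
- r.read_opening(): finger opening in m.
Only numpy, scipy, OpenCV 4.12 (cv2) and the standard library are available. Lean on these libraries where they do the work, as an engineer would, in place of code of your own. Each camera call takes 0.05 s, during which the arm holds its last target.

## Working session

There is one attempt and no reset: what is moved stays moved. The work goes in short steps, each a Python script; the robot and the scene stay as the last script left them, time stands still between calls to the robot, and variables do not carry over. Pictures are saved under pics/ and viewed, and the job is handed in when it is done.

```bash
ls; mkdir -p pics; python3 - <<'E'
from station import r
import cv2,numpy as np
for n in ("side","top","wrist"):
    s=r.snapshot(n)
    cv2.imwrite(f"pics/{n}0.png",s["image"][:,:,::-1])
    print(n,s["fx"],s["fy"],s["cx"],s["cy"],np.round(s["R"],4).tolist(),np.round(s["t"],4).tolist(), (-s["R"].T@s["t"]).round(3))
print(r.read_time(),r.read_eef_pos(),r.read_tool_rot(),r.hold_point_z,r.read_opening(),r.read_qpos())
E
```

```text
pics
side 512.7437561336624 512.7437561336624 304.3144368200653 236.1265999955521 [[-0.9924, -0.1213, 0.0199], [-0.095, 0.6539, -0.7506], [0.0781, -0.7468, -0.6605]] [0.5199, 0.1296, 1.3601] [0.422 0.994 0.985]
top 470.81174525812077 470.81174525812077 314.89291091740273 234.7766901755056 [[-0.0288, -0.9996, -0.0003], [-0.9901, 0.0286, -0.1372], [0.1372, -0.0036, -0.9905]] [0.035, 0.5517, 1.3256] [0.365 0.024 1.389]
wrist 415.10626500211646 415.10626500211646 319.9447445978183 238.64730701307548 [[0.3637, 0.9315, -0.0016], [0.8834, -0.3444, 0.3178], [0.2955, -0.117, -0.9482]] [-0.6728, -0.0405, 0.3802] [0.168 0.657 0.372]
0.15 [0.24506739 0.62858223 0.23065408] [[ 3.63262888e-01  9.31686595e-01 -4.04070964e-04]
 [ 9.31685841e-01 -3.63263109e-01 -1.18611916e-03]
 [-1.25187540e-03  5.44058774e-05 -9.99999215e-01]] 0.0187 0.08527686726611565 [-1.28283267  0.57633224  0.02485287  1.43769021 -0.01500817  1.12900779
 -0.05653045]
```

View pics/side0.png

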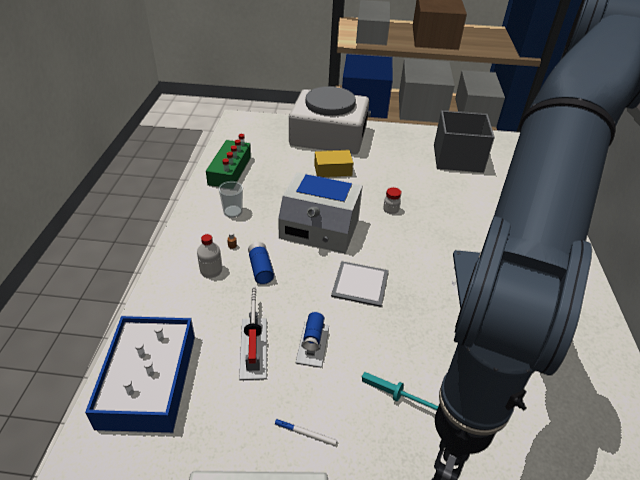

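View pics/top0.png

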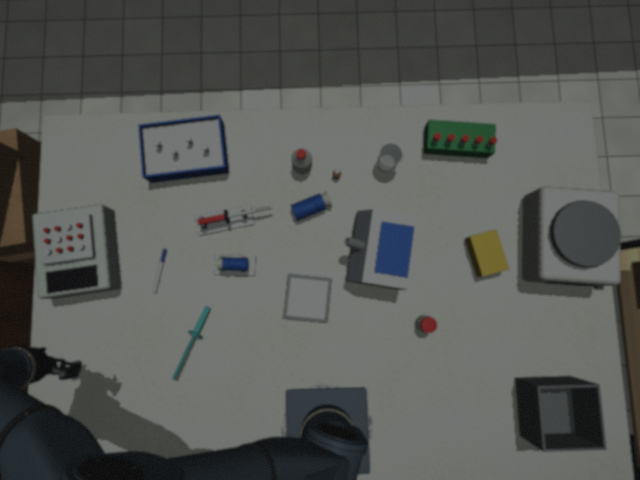

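View pics/wrist0.png

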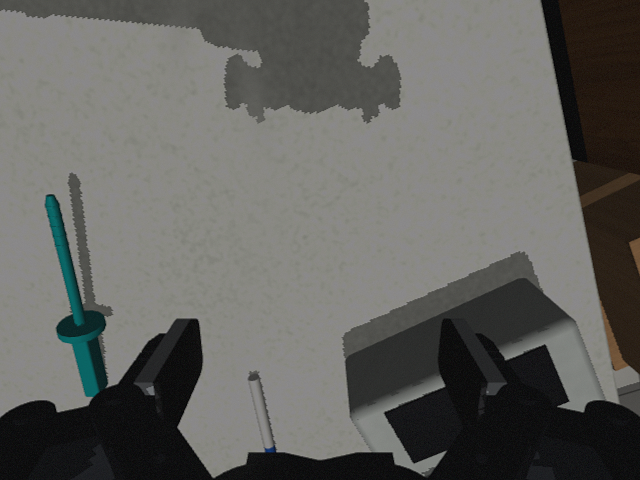

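```bash
python3 - <<'E'
import cv2,numpy as np
a=cv2.imread("pics/side0.png");b=cv2.imread("pics/top0.png")
c=cv2.resize(a[170:400,190:410],None,fx=2.6,fy=2.6,interpolation=cv2.INTER_CUBIC)
d=cv2.resize(b[180:330,180:440],None,fx=3,fy=3,interpolation=cv2.INTER_CUBIC)
cv2.imwrite("pics/c0.png",c);cv2.imwrite("pics/d0.png",d)
E
```

```text
(no output)
```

View pics/c0.png

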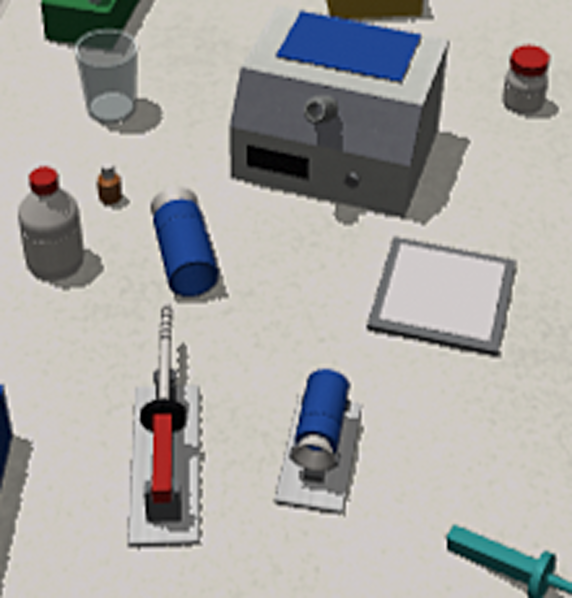

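View pics/d0.png

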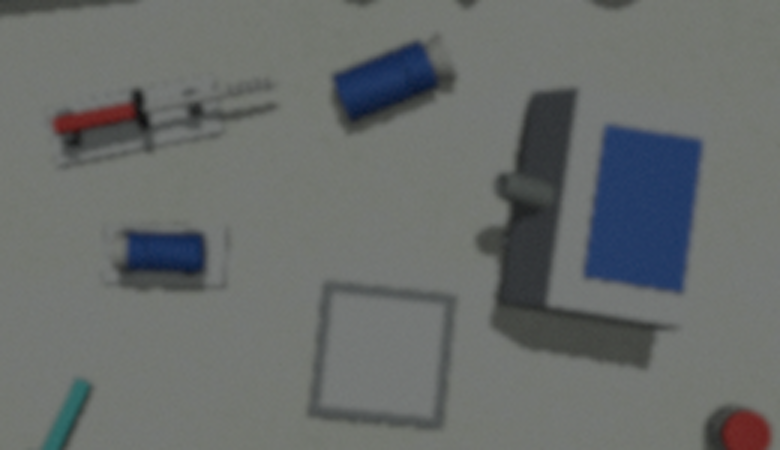

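Sleeve candidates: the small one lying in the V-rest at top(235,264)/side(313,330), and a larger one loose on the bench at top(310,207)/side(261,263). I choose the small one in the rest. Rod candidates: red-handled in its rest at top(213,219)/side(253,348), and turquoise at top(195,340)/side(400,390). I choose the red one.

```bash
cat > h.py <<'E'
import cv2,numpy as np
from station import r
def ray(s,p):
    d=s["R"].T@np.array([(p[0]-s["cx"])/s["fx"],(p[1]-s["cy"])/s["fy"],1.0]); return -s["R"].T@s["t"],d/np.linalg.norm(d)
def onz(s,p,z):
    o,d=ray(s,p); return o+d*(z-o[2])/d[2]
def proj(s,X):
    c=s["R"]@np.asarray(X)+s["t"]; return np.array([s["fx"]*c[0]/c[2]+s["cx"],s["fy"]*c[1]/c[2]+s["cy"]])
def tri(L):
    A=np.zeros((3,3));b=np.zeros(3);
    for s,p in L:
        o,d=ray(s,p);M=np.eye(3)-np.outer(d,d);A+=M;b+=M@o
    X=np.linalg.solve(A,b); res=[np.linalg.norm((np.eye(3)-np.outer(d,d))@(X-o)) for o,d in [ray(s,p) for s,p in L]]
    return X,res
def mask(img,col):
    h=cv2.cvtColor(img,cv2.COLOR_RGB2HSV);H,S,V=[h[...,i].astype(int) for i in range(3)]
    if col=="blue": return ((H>105)&(H<125)&(S>130)&(V>40)).astype(np.uint8)
    if col=="red": return (((H<8)|(H>172))&(S>130)&(V>60)).astype(np.uint8)
def blobs(m,amin=30):
    n,l,st,c=cv2.connectedComponentsWithStats(m)
    return [(i,st[i].tolist(),c[i]) for i in range(1,n) if st[i][4]>=amin],l
def rect(l,i):
    cs,_=cv2.findContours((l==i).astype(np.uint8),cv2.RETR_EXTERNAL,cv2.CHAIN_APPROX_NONE)
    c=max(cs,key=cv2.contourArea); return cv2.minAreaRect(c),c
def snap(n,name=None):
    s=r.snapshot(n)
    if name: cv2.imwrite(f"pics/{name}.png",s["image"][:,:,::-1])
    return s
E
python3 - <<'E'
from h import *
for n in ("side","top"):
    s=snap(n)
    for col in ("blue","red"):
        B,l=blobs(mask(s["image"],col),40)
        for i,st,c in B:
            R,_=rect(l,i); bx=cv2.boxPoints(R)
            z=0.132 if col=="blue" and n=="side" and c[1]<220 or n=="top" and c[0]>380 else .05
            print(n,col,st,c.round(1),"c@z",z,onz(s,c,z).round(3)[:2]," box",[onz(s,p,z)[:2].round(3).tolist() for p in bx])
    h=cv2.cvtColor(s["image"],cv2.COLOR_RGB2HSV)
E
```

```text
side blue [502, 0, 11, 27, 120] [507.4  12.8] c@z 0.132 [-0.295 -1.834]  box [[-0.236, -1.641], [-0.341, -2.07], [-0.36, -2.055], [-0.254, -1.629]]
side blue [342, 54, 50, 64, 2229] [369.6  80.2] c@z 0.132 [ 0.384 -0.914]  box [[0.48, -0.627], [0.496, -1.165], [0.291, -1.157], [0.312, -0.625]]
side blue [297, 175, 55, 26, 907] [324.  187.3] c@z 0.132 [ 0.493 -0.186]  box [[0.568, -0.156], [0.569, -0.25], [0.418, -0.22], [0.424, -0.129]]
side blue [249, 247, 25, 37, 634] [260.9 264.8] c@z 0.05 [0.63  0.064]  box [[0.677, 0.011], [0.632, -0.014], [0.586, 0.114], [0.628, 0.136]]
side blue [304, 312, 20, 30, 390] [314.1 325.3] c@z 0.05 [0.473 0.242]  box [[0.493, 0.282], [0.489, 0.2], [0.451, 0.205], [0.457, 0.286]]
side blue [86, 316, 108, 116, 2889] [143.3 392.5] c@z 0.05 [0.799 0.462]  box [[0.889, 0.546], [0.964, 0.233], [0.742, 0.263], [0.712, 0.562]]
side blue [275, 419, 19, 11, 99] [283.8 423.9] c@z 0.05 [0.505 0.492]  box [[0.524, 0.493], [0.522, 0.483], [0.486, 0.491], [0.488, 0.501]]
side red [386, 188, 15, 9, 99] [393.4 191.7] c@z 0.05 [ 0.286 -0.309]  box [[0.309, -0.325], [0
[... 612 characters left out ...]
p blue [376, 223, 37, 53, 1525] [394.  249.2] c@z 0.132 [ 0.494 -0.192]  box [[0.436, -0.138], [0.568, -0.164], [0.553, -0.246], [0.422, -0.22]]
top blue [223, 258, 24, 12, 250] [234.7 263.7] c@z 0.05 [0.474 0.25 ]  box [[0.462, 0.284], [0.492, 0.282], [0.487, 0.216], [0.456, 0.218]]
top red [297, 150, 8, 9, 58] [300.6 153.8] c@z 0.05 [0.792 0.054]  box [[0.804, 0.065], [0.804, 0.044], [0.779, 0.045], [0.78, 0.065]]
top red [199, 215, 26, 9, 116] [211.3 219.2] c@z 0.05 [0.605 0.317]  box [[0.606, 0.353], [0.617, 0.28], [0.603, 0.278], [0.592, 0.351]]
top red [421, 318, 15, 14, 177] [428.  324.6] c@z 0.132 [ 0.293 -0.27 ]  box [[0.31, -0.253], [0.309, -0.29], [0.276, -0.288], [0.277, -0.251]]
```

```bash
cat >> h.py <<'E'
def Rax(yaw,pitch,flip=1):
    """tool rotation for part axis a (yaw,pitch up), jaws level across it; fingers pointing down-ish. tool y = -flip*a"""
    a=np.array([np.cos(yaw)*np.cos(pitch),np.sin(yaw)*np.cos(pitch),np.sin(pitch)])
    x=flip*np.cross(a,[0,0,1]);x/=np.linalg.norm(x)
    y=-flip*a; z=np.cross(x,y)
    return np.column_stack([x,y,z]),a
E
python3 - <<'E'
from h import *
s=snap("wrist");R=r.read_tool_rot();p=r.read_eef_pos()
o=-s["R"].T@s["t"]; print("cam in tool",(R.T@(o-p)).round(4)); print((R.T@s["R"].T).round(4))
d=np.radians
port=np.array([0.50,-0.10,0.108]);
for flip in (1,-1):
  for n,P,y,pi in [("sl",[.473,.245,.031],90,0),("slup",[.473,.245,.25],90,0),("rod",[.605,.315,.031],100,0)]:
    RR,a=Rax(d(y),d(pi),flip); print(flip,n,RR[:,2].round(2), r.solve_ik(np.array(P),RR))
  RR,a=Rax(d(80),d(35),flip)
  for k in (.044,.12,.134,.3):
    q=r.solve_ik(port+a*k+RR[:,2]*r.hold_point_z,RR);print(flip,"axis",k,None if q is None else np.round(q,2))
E
```

```text
cam in tool [-0.0014 -0.0821 -0.1417]
[[ 1.000e+00 -3.000e-04 -5.000e-04]
 [ 5.000e-04  9.482e-01  3.177e-01]
 [ 4.000e-04 -3.177e-01  9.482e-01]]
1 sl [ 0.  0. -1.] [-0.72322726  0.65510626  0.24007079  2.02849066 -0.31151991  0.49226114
 -0.25499344]
1 slup [ 0.  0. -1.] [-0.85276675  0.36954726  0.40636511  1.79498781 -0.16926606  1.01126901
 -0.38070489]
1 rod [-0.  0. -1.] [-0.66163233  0.80083071  0.19821923  1.61744543 -0.21023837  0.74428566
 -0.19248691]
1 axis 0.044 [ 0.44  0.61 -0.04  1.99 -0.78  0.87  0.84]
1 axis 0.12 [ 0.21  0.53  0.13  2.   -0.88  0.94  0.8 ]
1 axis 0.134 [ 0.16  0.51  0.17  2.   -0.89  0.96  0.79]
1 axis 0.3 [-0.16  0.38  0.23  1.91 -0.87  0.99  0.43]
-1 sl [ 0.  0. -1.] [-0.30243257  0.65790654 -0.3987287   2.01304337  0.46433021  0.55873613
  2.11578019]
-1 slup [ 0.  0. -1.] [-0.28953851  0.36290153 -0.38607469  1.77558396  0.156263    1.03316614
  2.40840082]
-1 rod [-0.  0. -1.] [-0.27448114  0.82519611 -0.48510187  1.60089927  0.47968383  0.8365289
  2.36282119]
-1 axis 0.044 [ 1.18  1.04 -1.42  1.97  0.59  0.84  2.57]
-1 axis 0.12 [-0.14  0.63  0.69  2.02 -1.07  1.2  -2.11]
-1 axis 0.134 [-0.17  0.61  0.69  2.01 -1.07  1.19 -2.14]
-1 axis 0.3 [-0.46  0.45  0.69  1.92 -1.02  1.15 -2.55]
```

```bash
python3 - <<'E'
from h import *
d=np.radians
R,a=Rax(d(90),0)
r.move_ptp(np.array([.54,.255,.25]),R); snap("wrist","w1")
R2,_=Rax(d(85),d(-20))
print(r.solve_ik(np.array([.47,.02,.27]),R2))
print(r.read_time(),r.read_contact_force())
E
```

```text
[-0.81022779  0.34780656  0.59156848  1.8742137   0.15667163  1.09362034
 -0.4035784 ]
2.0917 [0.38943237 0.46953871 0.11248717]
```

View pics/w1.png

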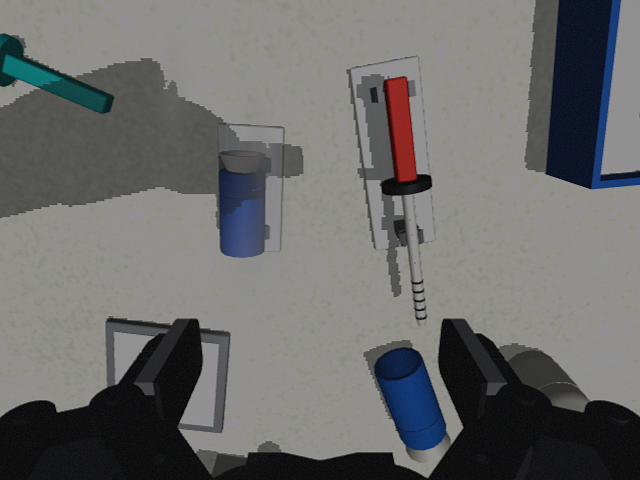

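```bash
cat >> h.py <<'E'
def load(name,s):  # image from file w/ calibration dict s
    s=dict(s);s["image"]=cv2.imread(f"pics/{name}.png")[:,:,::-1].copy();return s
E
python3 - <<'E'
from h import *
s=snap("wrist")
im=s["image"]
B,l=blobs(mask(im,"blue"),100)
for i,st,c in B: print("blue",st,c.round(1))
# sleeve blob edges
i=[i for i,st,c in B if 200<c[0]<280 and 150<c[1]<260][0]
m=l==i
L=[];Rr=[]
for y in range(178,243,4):
    xs=np.where(m[y])[0]; L.append((xs.min()-.5,y));Rr.append((xs.max()+.5,y))
def axis_from(L,Rr,h):
    def nrm(P):
        # plane through cam center containing edge line
        D=np.array([ray(s,p)[1] for p in P]); _,_,v=np.linalg.svd(D); n=v[2]; return n, np.abs(D@n).max()
    n1,e1=nrm(L);n2,e2=nrm(Rr)
    if n1@n2<0:n2=-n2
    o=ray(s,(0,0))[0]
    dirn=np.cross(n1,n2);dirn/=np.linalg.norm(dirn)
    nb=n1+n2
    half=np.arccos(np.clip(n1@n2,-1,1))/2
    return nb/np.linalg.norm(nb),dirn,o,half,(e1,e2)
nb,dr,o,half,e=axis_from(L,Rr,.05)
print("dir free",dr.round(3),"half",half,e)
# mid plane intersect z=.05
ax=np.cross(nb,[0,0,1]);ax/=np.linalg.norm(ax); 
if ax[1]<0:ax=-ax
print("yaw",np.degrees(np.arctan2(ax[1],ax[0])))
# point on axis at y
def onax(y):
    # nb.(X-o)=0, z=.05
    x=o[0]-(nb[1]*(y-o[1])+nb[2]*(.05-o[2]))/nb[0]; return np.array([x,y,.05])
for y in (.2,.245,.29):
    X=onax(y); D=np.linalg.norm(np.cross(X-o,dr)); print(X.round(4),"diam",2*D*np.sin(half), proj(s,X).round(1))
# rows of ends
for z,p in ((.05,(243,161)),(.05,(243,152)),(.0695,(243,172)),(.05,(243,256)),(.0305,(243,256)),(.0695,(243,248))): print(p,z,onz(s,p,z).round(4))
B,l=blobs(mask(im,"red"),100)
for i,st,c in B:
    R,cn=rect(l,i);print("red",st,c.round(1),R)
    pts=np.array([onz(s,p,.06) for p in cv2.boxPoints(R)]);print(pts.round(4).tolist())
cv2.imwrite("pics/w1c.png",cv2.resize(im[110:330,200:450],None,fx=3,fy=3,interpolation=cv2.INTER_CUBIC)[:600,:,::-1])
E
```

```text
blue [591, 0, 49, 189, 1943] [607.3 106.9]
blue [219, 169, 33, 87, 1328] [230.1 212.8]
blue [376, 348, 70, 102, 4429] [411.2 399.7]
dir free [ 0.193 -0.39   0.9  ] half 0.0380675682270433 (np.float64(0.00128393903582541), np.float64(0.03026048280441041))
yaw 89.18846855518018
[0.4611 0.2    0.05  ] diam 0.020018920100272102 [232.5 263. ]
[0.4617 0.245  0.05  ] diam 0.01686057761215651 [229.9 213.8]
[0.4624 0.29   0.05  ] diam 0.013702235124040915 [227.  160.5]
(243, 161) 0.05 [0.4754 0.2896 0.05  ]
(243, 152) 0.05 [0.4758 0.2969 0.05  ]
(243, 172) 0.0695 [0.4785 0.2839 0.0695]
(243, 256) 0.05 [0.4707 0.2066 0.05  ]
(243, 256) 0.0305 [0.4668 0.1992 0.0305]
(243, 248) 0.0695 [0.475  0.2211 0.0695]
red [386, 77, 32, 105, 2074] [401.3 128.2] ((401.9605407714844, 129.00473022460938), (103.97407531738281, 21.20785140991211), 83.1572265625)
[[0.5868, 0.3523, 0.06], [0.6023, 0.3541, 0.06], [0.6176, 0.2768, 0.06], [0.6008, 0.2747, 0.06]]
```

View pics/w1c.png

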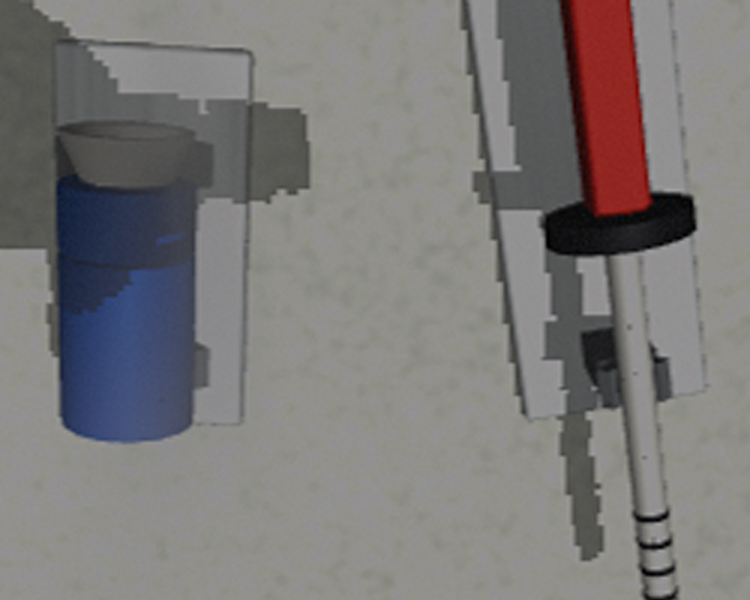

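```bash
python3 - <<'E'
from h import *
s=snap("wrist")
im=s["image"]
hsv=cv2.cvtColor(im,cv2.COLOR_RGB2HSV)
m=((hsv[...,0]>100)&(hsv[...,0]<130)&(hsv[...,1]>60)).astype(np.uint8)
m=cv2.morphologyEx(m,cv2.MORPH_OPEN,np.ones((3,3),np.uint8))
B,l=blobs(m,300)
i=[i for i,st,c in B if 200<c[0]<280 and 150<c[1]<260][0]; print([b[1] for b in B if b[0]==i])
m=l==i
L=[];Rr=[]
for y in range(176,246,3):
    xs=np.where(m[y])[0]; L.append((xs.min()-.5,y));Rr.append((xs.max()+.5,y))
L=np.array(L);Rr=np.array(Rr);print(np.c_[L[:,0],Rr[:,0]].T.tolist())
def nrm(P):
    k=np.polyfit(P[:,1],P[:,0],1);
    d1=ray(s,(np.polyval(k,176),176))[1];d2=ray(s,(np.polyval(k,246),246))[1];n=np.cross(d1,d2);return n/np.linalg.norm(n)
n1,n2=nrm(L),nrm(Rr);o=ray(s,(0,0))[0];nb=n1+n2;nb/=np.linalg.norm(nb)
half=np.arccos(n1@n2)/2;dr=np.cross(n1,n2);dr/=np.linalg.norm(dr);print("free dir",dr.round(3),np.degrees(half))
ax=np.cross(nb,[0,0,1]);ax*=np.sign(ax[1])/np.linalg.norm(ax);print("yaw",np.degrees(np.arctan2(ax[1],ax[0])))
for y in (.2,.245,.29):
    x=o[0]-(nb[1]*(y-o[1])+nb[2]*(.05-o[2]))/nb[0];X=np.array([x,y,.05])
    D=np.linalg.norm(np.cross(X-o,ax));print(X.round(4),"diam",2*D*np.sin(half))
E
```

```text
[[219, 168, 46, 89, 3401]]
[[218.5, 218.5, 218.5, 218.5, 218.5, 218.5, 218.5, 218.5, 218.5, 218.5, 219.5, 219.5, 219.5, 219.5, 219.5, 219.5, 219.5, 219.5, 219.5, 219.5, 219.5, 219.5, 219.5, 219.5], [253.5, 254.5, 255.5, 255.5, 256.5, 255.5, 254.5, 264.5, 264.5, 264.5, 264.5, 264.5, 262.5, 262.5, 262.5, 262.5, 262.5, 262.5, 262.5, 261.5, 261.5, 261.5, 260.5, 260.5]]
free dir [ 0.164 -0.544  0.823] 3.7244444474141316
yaw 90.05053046592514
[0.4705 0.2    0.05  ] diam 0.04524536638339703
[0.4705 0.245  0.05  ] diam 0.04524536638339703
[0.4705 0.29   0.05  ] diam 0.04524536638339703
```

```bash
python3 - <<'E'
from h import *
s=snap("wrist")
L=[(219.0,170),(220.4,250)];Rr=[(265.4,170),(264.2,250)]
def nrm(P): n=np.cross(ray(s,P[0])[1],ray(s,P[1])[1]);return n/np.linalg.norm(n)
n1,n2=nrm(L),nrm(Rr);o=ray(s,(0,0))[0];nb=n1+n2;nb/=np.linalg.norm(nb)
half=np.arccos(n1@n2)/2;dr=np.cross(n1,n2);dr/=np.linalg.norm(dr);print("free dir",dr.round(3),np.degrees(half))
ax=np.cross(nb,[0,0,1]);ax*=np.sign(ax[1])/np.linalg.norm(ax);print("yaw",np.degrees(np.arctan2(ax[1],ax[0])))
for y in (.2,.245,.29):
    x=o[0]-(nb[1]*(y-o[1])+nb[2]*(.05-o[2]))/nb[0];X=np.array([x,y,.05])
    D=np.linalg.norm(np.cross(X-o,ax));print(X.round(4),"diam",2*D*np.sin(half))
# rod: shaft edges, tip
for p in [(421,321),(400.5,181)]: print(p, onz(s,p,.05).round(4))
E
```

```text
free dir [-0.052 -0.998  0.027] 3.081192924859853
yaw 86.77161984583128
[0.4701 0.2    0.05  ] diam 0.037295487715772846
[0.4726 0.245  0.05  ] diam 0.03729548771577285
[0.4752 0.29   0.05  ] diam 0.037295487715772846
(421, 321) [0.6327 0.1418 0.05  ]
(400.5, 181) [0.6053 0.2729 0.05  ]
```

```bash
python3 - <<'E'
from h import *
d=np.radians
R2,_=Rax(d(85),d(-20))
r.move_ptp(np.array([.47,.02,.27]),R2); s=snap("wrist","w2")
np.savez("w2.npz",**{k:s[k] for k in ("fx","fy","cx","cy","R","t")})
R2,_=Rax(d(85),d(0))
r.move_ptp(np.array([.51,-.06,.27]),R2); s=snap("wrist","w3")
np.savez("w3.npz",**{k:s[k] for k in ("fx","fy","cx","cy","R","t")})
print(r.read_time())
E
```

```text
3.9667
```

View pics/w2.png

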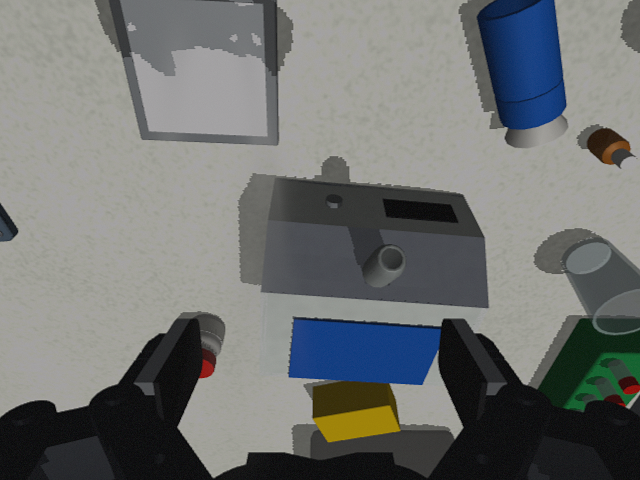

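View pics/w3.png

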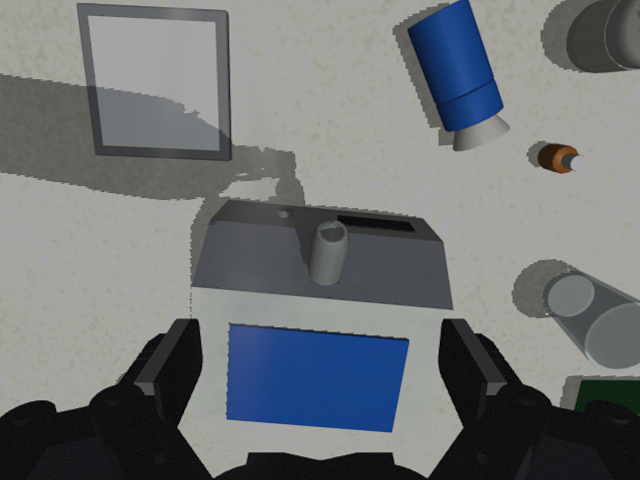

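```bash
python3 - <<'E'
from h import *
a=cv2.imread("pics/w2.png")[225:315,340:440];b=cv2.imread("pics/w3.png")[205:305,280:380]
k=lambda x:cv2.resize(x,(390,390 if x.shape[0]==100 else 351),interpolation=cv2.INTER_CUBIC)
A=np.zeros((390,790,3),np.uint8);A[:351,:390]=k(a);A[:,400:]=k(b)
cv2.imwrite("pics/sp.png",np.clip(A.astype(int)*2,0,255).astype(np.uint8))
L={n:{**{k:v for k,v in np.load(n+".npz").items()}} for n in("w2","w3")}
for n,P in (("w2",[(262.5,292),(488.5,307)]),("w3",[(193,286.5),(452.5,309)])):
    X=[onz(L[n],p,.128) for p in P];print(n,np.round(X,4).tolist(),np.linalg.norm(X[0]-X[1]),"yaw out",np.degrees(np.arctan2(*(X[1]-X[0])[[1,0]]))+90)
for n,P in (("w3",[(78,4),(228.5,10.5),(231,159.5),(97,154)]),):
    X=np.array([onz(L[n],p,.011) for p in P]);print(X.round(4).tolist(),X.mean(0),[np.linalg.norm(X[i]-X[i-1]).round(4) for i in range(4)])
E
```

```text
w2 [[0.4103, -0.1037, 0.128], [0.6042, -0.1393, 0.128]] 0.19710540955554515 yaw out 79.60638916257906
w3 [[0.41, -0.1037, 0.128], [0.604, -0.1398, 0.128]] 0.19730196196264987 yaw out 79.4590423739321
[[0.3171, 0.1158, 0.011], [0.4446, 0.0995, 0.011], [0.4269, -0.0264, 0.011], [0.3005, -0.01, 0.011]] [0.37228719 0.0447207  0.011     ] [np.float64(0.1269), np.float64(0.1286), np.float64(0.1271), np.float64(0.1275)]
```

View pics/sp.png

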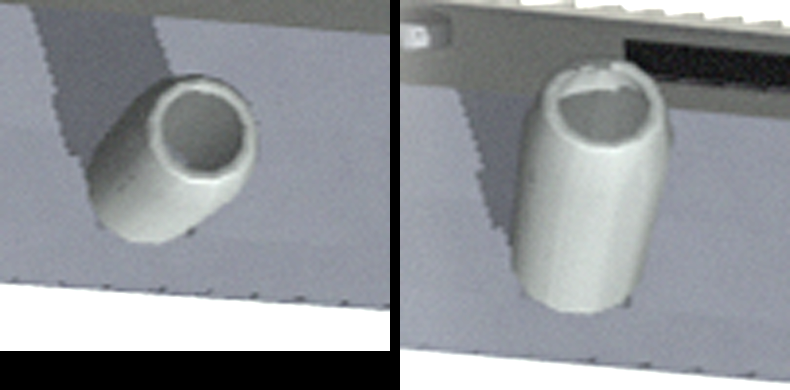

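```bash
python3 - <<'E'
from h import *
L={n:{k:v for k,v in np.load(n+".npz").items()} for n in("w2","w3")}
P={"w2":(391.7,257.4),"w3":(331.7,231.4)}
X,res=tri([(L[n],P[n]) for n in L]);print("end tri",X.round(4),np.round(res,4))
for n in L: print(n,"on z .1378",onz(L[n],P[n],.1378).round(4))
ss=snap("side","s1");print("proj side",proj(ss,X))
y=np.radians(79.5);a=np.array([np.cos(y)*.8192,np.sin(y)*.8192,.5736])
print("port",(X-.052*a).round(4))
e=np.array([.507,-.1216,.128]);o=np.array([np.cos(y),np.sin(y),0]);print("port from edge",(e+.025*(.5736*o+np.array([0,0,-.8192]))).round(4))
im=ss["image"][190:250,280:360];cv2.imwrite("pics/s1c.png",cv2.resize(im,None,fx=7,fy=7,interpolation=cv2.INTER_CUBIC)[:,:,::-1])
E
```

```text
end tri [ 0.5172 -0.0671  0.1359] [0.0002 0.0002]
w2 on z .1378 [ 0.517  -0.0654  0.1378]
w3 on z .1378 [ 0.517  -0.0666  0.1378]
proj side [310.91710941 211.47362617]
port [ 0.5094 -0.109   0.1061]
port from edge [ 0.5096 -0.1075  0.1075]
```

View pics/s1c.png

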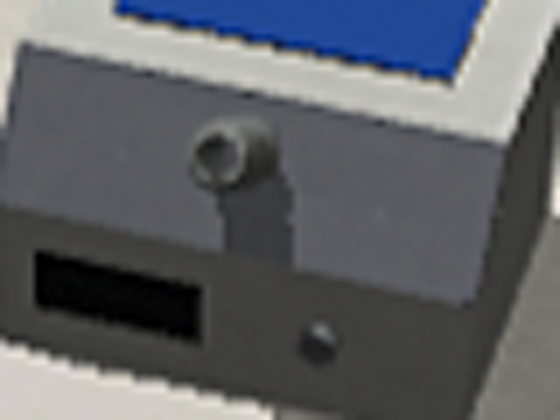

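```bash
cat >> h.py <<'E'
PORT=np.array([.5095,-.108,.108]);YAW=np.radians(79.5)
def say(): print("t",r.read_time(),"tcp",r.read_eef_pos().round(4),"F",np.round(r.read_contact_force(),1),"M",np.round(r.read_moment(),2),"w",round(float(r.read_opening()),4))
E
python3 - <<'E'
from h import *
R,a=Rax(np.radians(86.8),0)
C=np.array([.4732,.255,.05])
g=C+R[:,2]*(r.hold_point_z+.002)
r.move_ptp(g+[0,0,.12],R); s=snap("wrist","w4")
r.servo_line(g,feed=.12);say()
r.close_gripper();say()
snap("wrist","w5")
E
```

```text
t 6.5 tcp [0.4736 0.2551 0.0299] F [-0.1 -1.1  0.5] M [ 0.04 -0.03 -0.03] w 0.0852
t 7.0083 tcp [0.4733 0.2552 0.0298] F [-0.7 -0.   5.9] M [-0.03  0.21 -0.02] w 0.0366
```

View pics/w5.png

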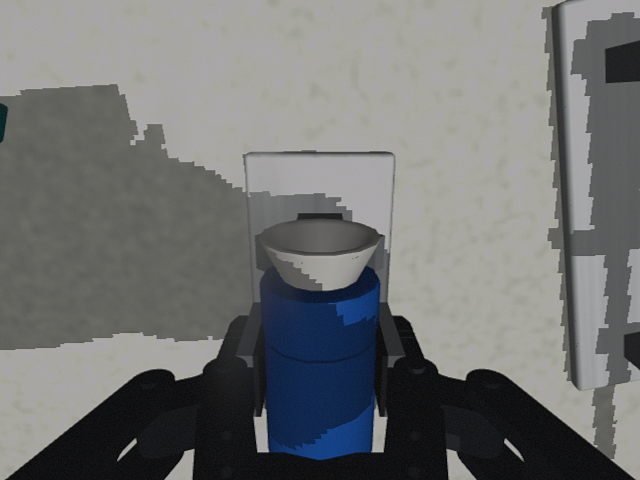

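```bash
python3 - <<'E'
from h import *
s=snap("wrist"); 
tcp=r.read_eef_pos();R=r.read_tool_rot();X=onz(s,(322,238),.05);print("mouth tool",(R.T@(X-tcp)).round(4))
r.servo_line(tcp+[0,0,.14],feed=.15);say()
R,a=Rax(YAW,np.radians(35))
off=tcp-np.array([tcp[0],tcp[1],.05]); hz=-off[2]; print("axis dist behind tcp",hz)
p=PORT+.131*a+R[:,2]*hz
r.move_ptp(p,R);say()
s=snap("wrist","w6");snap("side","s2")
E
```

```text
mouth tool [-0.0002 -0.04   -0.0202]
t 8.1917 tcp [0.4728 0.255  0.169 ] F [-0.5 -0.6 -1.2] M [-0.03 -0.02  0.01] w 0.0361
axis dist behind tcp 0.02020895421771474
t 9.7 tcp [0.5311 0.0101 0.1665] F [ 0.1  1.2 -1.1] M [-0.68  0.19  0.02] w 0.0365
```

View pics/w6.png

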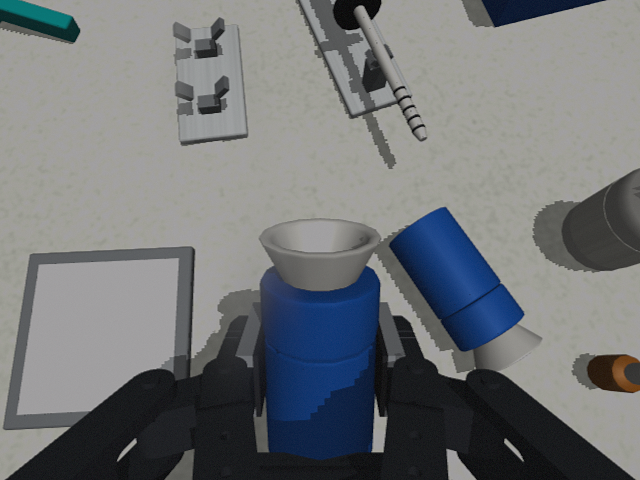

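View pics/s2.png

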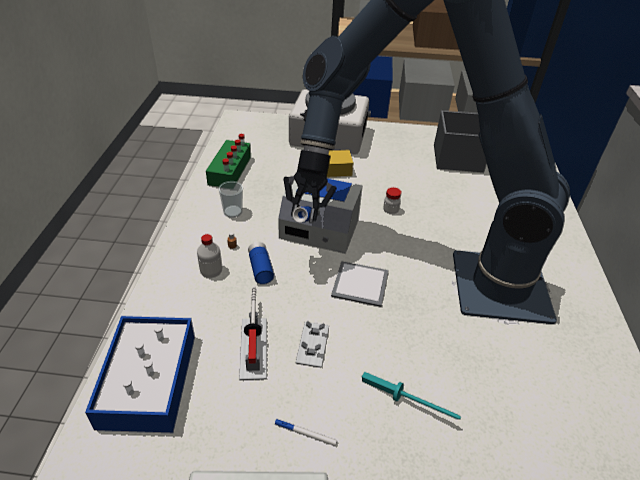

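```bash
python3 - <<'E'
from h import *
R,a=Rax(YAW,np.radians(35));hz=.0202
F0=r.read_contact_force()
for k in (.102,.092,.082,.070,.058,.052):
    r.servo_line(PORT+k*a+R[:,2]*hz,R,feed=.06)
    F=r.read_contact_force()-F0; print(k,"axial",round(F@a,1),"jaw",round(F@R[:,0],1),"toolz",round(F@R[:,2],1),"real k",round(float((r.read_eef_pos()-PORT)@a),4))
    if np.linalg.norm(F)>25: break
say();snap("wrist","w7")
E
```

```text
0.102 axial -0.8 jaw 0.1 toolz -0.2 real k 0.1019
0.092 axial 0.3 jaw 0.3 toolz -0.8 real k 0.0916
0.082 axial 1.3 jaw 0.0 toolz 0.8 real k 0.0815
0.07 axial 0.6 jaw 1.1 toolz -0.4 real k 0.0695
0.058 axial 0.2 jaw -0.0 toolz -0.5 real k 0.0575
0.052 axial -0.4 jaw -0.3 toolz 0.0 real k 0.0516
t 12.0167 tcp [ 0.5193 -0.0551  0.1211] F [-0.7 -0.3 -1.2] M [-0.74  0.12  0.01] w 0.0365
```

View pics/w7.png

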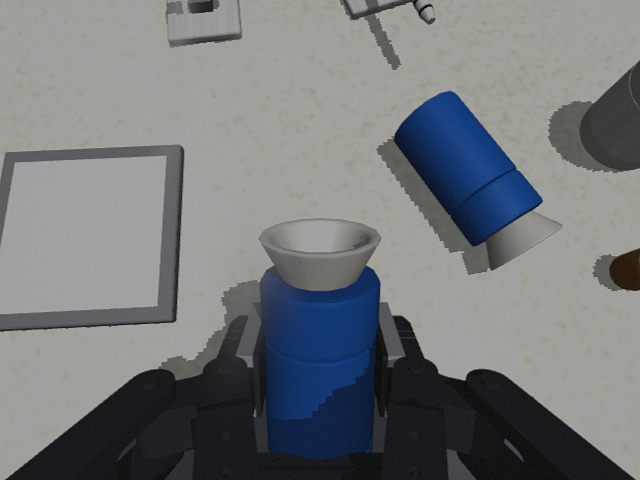

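No contact so far and the sleeve is still where it was in the hand, so it is sliding on freely. I'll continue to the shoulder with the force watched.

```bash
python3 - <<'E'
from h import *
R,a=Rax(YAW,np.radians(35));hz=.0202
F0=r.read_contact_force()
k=.050
while k>.036:
    r.servo_line(PORT+k*a+R[:,2]*hz,R,feed=.04)
    F=r.read_contact_force()-F0; print(round(k,4),"axial",round(F@a,1),"jaw",round(F@R[:,0],1),"toolz",round(F@R[:,2],1),"real k",round(float((r.read_eef_pos()-PORT)@a),4))
    if F@a>14: break
    k-=.0015
say();snap("wrist","w8");snap("side","s3")
E
```

```text
0.05 axial -1.1 jaw 0.6 toolz -0.7 real k 0.05
0.0485 axial -1.3 jaw -0.5 toolz -0.3 real k 0.0484
0.047 axial -2.2 jaw 0.0 toolz -0.6 real k 0.0469
0.0455 axial -0.2 jaw 1.0 toolz -0.3 real k 0.0454
0.044 axial 1.6 jaw 0.5 toolz -0.6 real k 0.0444
0.0425 axial 6.9 jaw 0.7 toolz -3.3 real k 0.0443
0.041 axial 11.8 jaw 0.2 toolz -6.5 real k 0.0443
0.0395 axial 17.7 jaw -0.7 toolz -9.3 real k 0.0442
t 14.0667 tcp [ 0.5183 -0.0609  0.1166] F [ 0.7 10.5 17. ] M [ 3.07 -0.44  0.06] w 0.0363
```

View pics/w8.png

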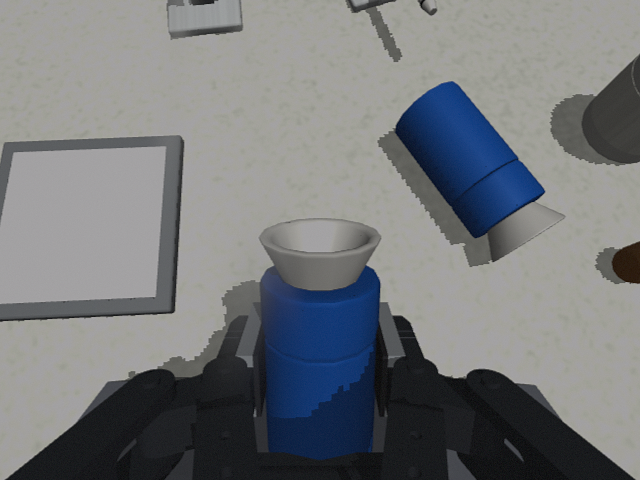

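```bash
python3 - <<'E'
from h import *
R,a=Rax(YAW,np.radians(35));hz=.0202
r.servo_line(PORT+.0440*a+R[:,2]*hz,R,feed=.04); say()
r.ungrasp();say()
p=r.read_eef_pos()
r.servo_line(p-R[:,2]*.12,R,feed=.15);say()
snap("wrist","w9")
R2,_=Rax(np.radians(85),np.radians(-20))
r.move_ptp(np.array([.47,.06,.27]),R2);s=snap("wrist","w10")
np.savez("w10.npz",**{k:s[k] for k in ("fx","fy","cx","cy","R","t")})
snap("side","s4");say()
E
```

```text
t 14.425 tcp [ 0.5183 -0.0609  0.1169] F [0.7 3.4 2.8] M [ 0.31 -0.15 -0.07] w 0.0363
t 14.9667 tcp [ 0.5182 -0.0613  0.1166] F [-0.4 -0.1  0.4] M [-0.58  0.11 -0.02] w 0.0855
t 15.9167 tcp [ 0.5053 -0.1282  0.2143] F [ 0.5  0.8 -0.2] M [-0.62  0.14 -0.06] w 0.0854
t 17.4083 tcp [0.4699 0.0586 0.2695] F [ 0.4 -0.3 -0.1] M [ 0.33 -0.06  0.06] w 0.0858
```

View pics/w9.png

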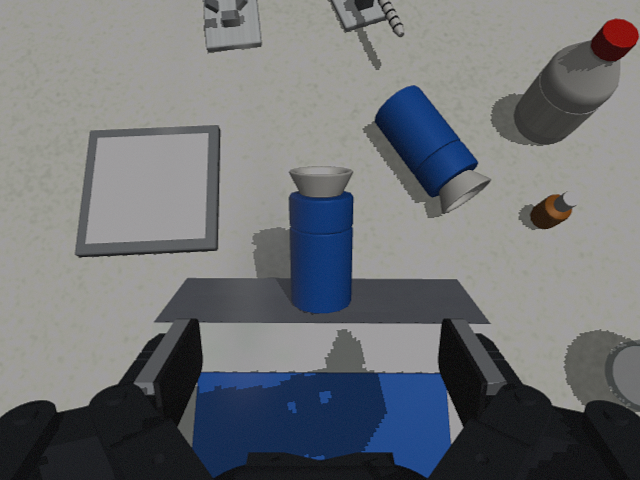

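View pics/w10.png

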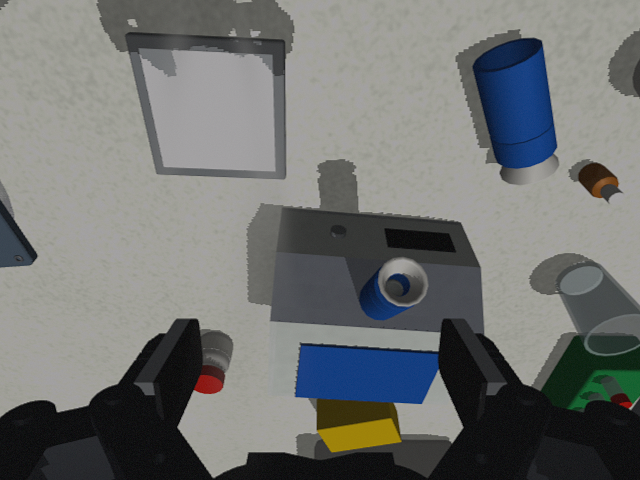

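```bash
python3 - <<'E'
from h import *
L={n:{k:v for k,v in np.load(n+".npz").items()} for n in("w10",)}
R,a=Rax(YAW,np.radians(35));M=PORT+.086*a;print("expected mouth",M.round(4))
print("proj mouth w10",proj(L["w10"],M),"at k=.096",proj(L["w10"],PORT+.096*a))
s=snap("side");print("proj side",proj(s,M), proj(s,PORT+.096*a))
a1=cv2.imread("pics/w10.png")[240:335,350:450];b=cv2.imread("pics/s4.png")[180:250,280:350]
A=np.zeros((400,800,3),np.uint8);A[:380,:400]=cv2.resize(a1,(400,380),interpolation=cv2.INTER_CUBIC);A[:,400:]=cv2.resize(b,(400,400),interpolation=cv2.INTER_CUBIC)
cv2.imwrite("pics/m1.png",A)
E
```

```text
expected mouth [ 0.5223 -0.0387  0.1573]
proj mouth w10 [404.41607786 285.31741546] at k=.096 [408.21707758 282.89574706]
proj side [307.93757996 211.61111274] [307.05083891 211.75014592]
```

View pics/m1.png

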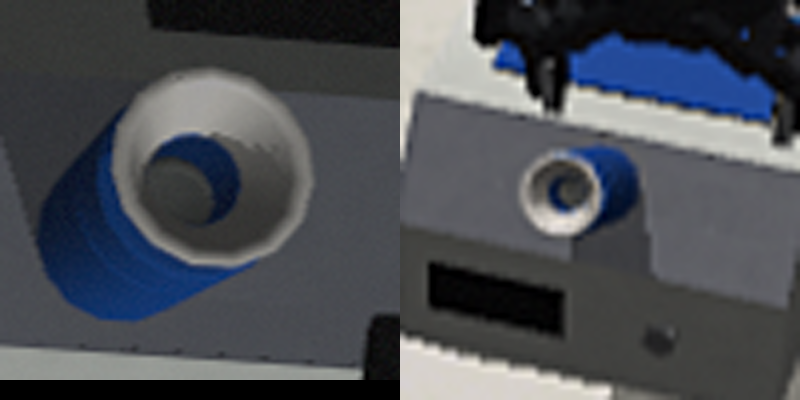

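```bash
python3 - <<'E'
from h import *
w={k:v for k,v in np.load("w10.npz").items()};s=snap("side")
pw,ps=(402.9,281.7),(308.5,213.4)
X,res=tri([(w,pw),(s,ps)]);R,a=Rax(YAW,np.radians(35))
up=-R[:,2]
def loc(X): d=X-PORT;return (round(d@a,4),"lat",round(d@R[:,0],4),"up",round(d@up,4))
print(X.round(4),np.round(res,4),loc(X))
# intersect each ray with plane k=.086
for n,c,p in(("w",w,pw),("s",s,ps)):
    o,d=ray(c,p);t=((PORT+.086*a-o)@a)/(d@a);print(n,loc(o+t*d))
E
```

```text
[ 0.5219 -0.0428  0.1489] [0.0009 0.0009] (np.float64(0.0778), 'lat', np.float64(0.0003), 'up', np.float64(-0.0046))
w (np.float64(0.086), 'lat', np.float64(-0.0011), 'up', np.float64(-0.0026))
s (np.float64(0.086), 'lat', np.float64(-0.0024), 'up', np.float64(-0.0042))
```

```bash
python3 - <<'E'
from h import *
R,a=Rax(np.radians(100.3),0)
C=np.array([.6016,.3155,.05])
g=C+R[:,2]*r.hold_point_z
r.move_ptp(g+[0,0,.12],R); s=snap("wrist","w11"); say()
B,l=blobs(mask(s["image"],"red"),300)
for i,st,c in B:
    Q,cn=rect(l,i);print(st,c.round(1),Q)
    X=np.array([onz(s,p,.06) for p in cv2.boxPoints(Q)])-C;print([(round(x@R[:,0],4),round(x@a,4)) for x in X])
E
```

```text
t 18.725 tcp [0.6018 0.3145 0.1523] F [ 0.2 -0.3  0.3] M [-0.   -0.02  0.01] w 0.0856
[309, 176, 27, 126, 3188] [322.1 237.5] ((322.0, 238.5), (125.0, 26.0), 90.0)
[(np.float64(-0.0073), np.float64(0.0386)), (np.float64(0.0074), np.float64(0.0386)), (np.float64(0.0082), np.float64(-0.0399)), (np.float64(-0.008), np.float64(-0.0399))]
```

View pics/w11.png

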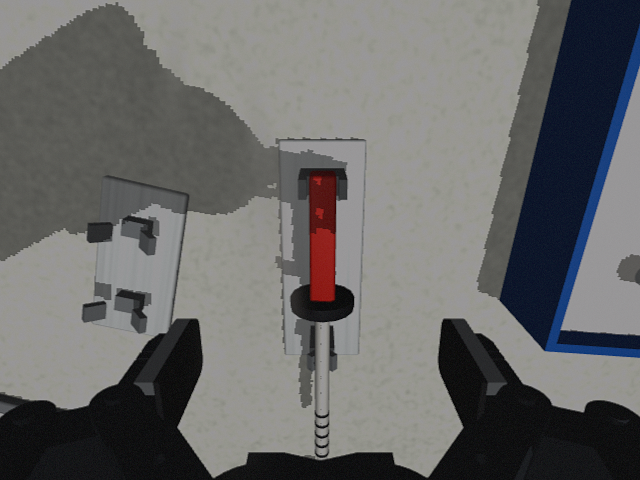

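```bash
python3 - <<'E'
from h import *
R,a=Rax(np.radians(100.3),0)
g=np.array([.6016,.3155,.05])-a*.0006+R[:,2]*r.hold_point_z
r.servo_line(g,R,feed=.12);say()
r.close_gripper();say();tcp=r.read_eef_pos()
open("hz.txt","w").write(str(.05-tcp[2]))
r.servo_line(tcp+[0,0,.19],R,feed=.18);say();snap("wrist","w12")
hz=.05-tcp[2]
R,a=Rax(YAW,np.radians(35));AIM=PORT+R[:,2]*.0012-R[:,0]*.0005
r.move_ptp(AIM+.30*a+R[:,2]*hz,R);say()
snap("wrist","w13");snap("side","s5")
E
```

```text
t 19.875 tcp [0.6022 0.3153 0.0322] F [-0.8  0.   0.1] M [0.04 0.01 0.05] w 0.0854
t 20.5167 tcp [0.6021 0.3151 0.0316] F [0.8 0.3 2.7] M [-0.03 -0.23  0.09] w 0.0153
t 21.725 tcp [0.6015 0.3146 0.2203] F [-0.3 -0.5 -1.7] M [ 0.03  0.01 -0.06] w 0.0149
t 22.8917 tcp [0.5559 0.1457 0.2642] F [ 0.2  0.3 -2.1] M [-0.71  0.16  0.  ] w 0.0151
```

View pics/w13.png

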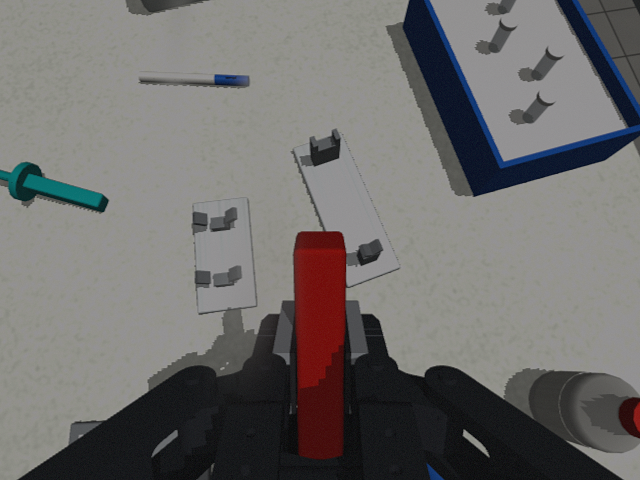

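View pics/s5.png

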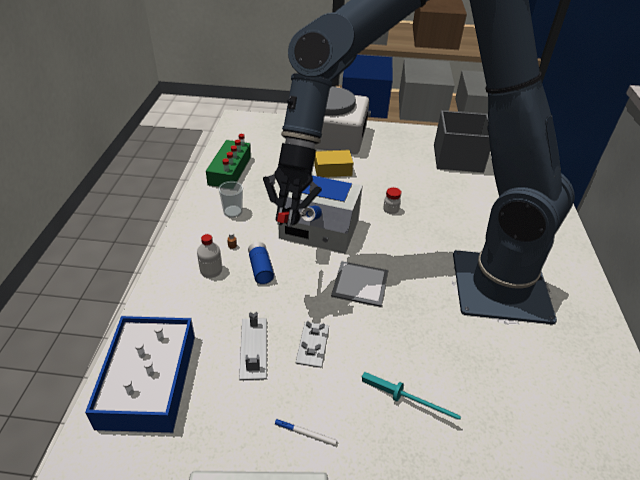

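```bash
python3 - <<'E'
from h import *
hz=float(open("hz.txt").read());s=snap("wrist");tcp=r.read_eef_pos();R=r.read_tool_rot()
for v in [(.008,-.04,-hz-.01),(-.008,-.04,-hz-.01),(0,-.04,-hz+.01)]: print(v,proj(s,tcp+R@np.array(v)).round(1))
B,l=blobs(mask(s["image"],"red"),1000);print(B)
for y in (236,240,245,250,256,262,268): 
    xs=np.where(mask(s["image"],"red")[y])[0];xs=xs[(xs>250)&(xs<400)];print(y,xs.min(),xs.max())
cv2.imwrite("pics/w13c.png",cv2.resize(s["image"][215:315,270:370],None,fx=5,fy=5,interpolation=cv2.INTER_CUBIC)[:,:,::-1])
E
```

```text
(0.008, -0.04, -0.028378804237582447) [349.2 244.9]
(-0.008, -0.04, -0.028378804237582447) [294.4 244.9]
(0, -0.04, -0.008378804237582445) [321.5 225.2]
[(1, [294, 231, 52, 228, 10555], array([319.69294173, 340.226054  ]))]
236 297 342
240 296 343
245 295 344
250 295 344
256 294 345
262 294 345
268 294 345
```

View pics/w13c.png

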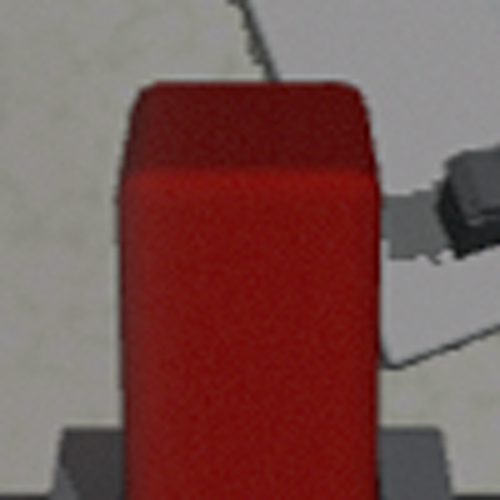

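View pics/w12.png

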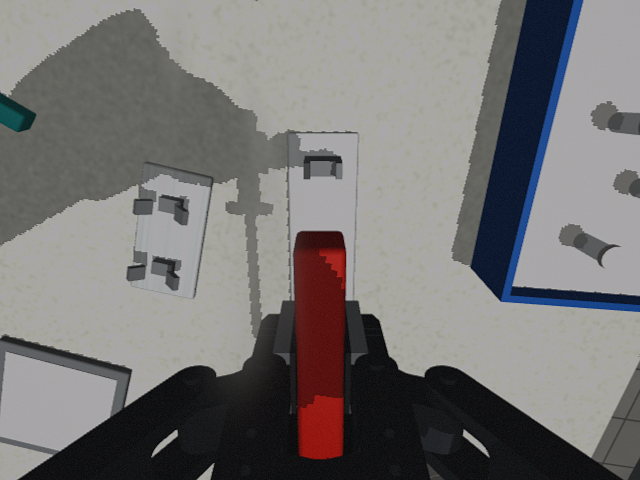

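```bash
cat >> h.py <<'E'
HZR=float(open("hz.txt").read())
RI,AX=Rax(YAW,np.radians(35));AIM=PORT+RI[:,2]*.0012-RI[:,0]*.0005
def adv(ks,feed=.06,lim=6,F0=None):
    if F0 is None:F0=r.read_contact_force()
    for k in ks:
        r.servo_line(AIM+k*AX+RI[:,2]*HZR,RI,feed=feed)
        F=r.read_contact_force()-F0; d=r.read_eef_pos()-AIM
        print(round(k,4),"axial",round(F@AX,1),"jaw",round(F@RI[:,0],1),"toolz",round(F@RI[:,2],1),"M",np.round(r.read_moment(),2),"real k",round(float(d@AX),4),"lat",round(float(d@RI[:,0]),4),"z",round(float(d@RI[:,2]-HZR),4))
        if np.linalg.norm(F)>lim: print("STOP");break
E
python3 - <<'E'
from h import *
adv([.27,.26,.25,.24]);snap("side","s6");s=snap("top","t6")
a=cv2.imread("pics/s6.png")[170:260,260:360];b=cv2.imread("pics/t6.png")[200:290,320:420]
A=np.hstack([cv2.resize(x,(400,360),interpolation=cv2.INTER_CUBIC) for x in(a,b)]);cv2.imwrite("pics/m6.png",A)
E
```

```text
0.27 axial 0.7 jaw 0.2 toolz -0.4 M [-0.75  0.08 -0.01] real k 0.27 lat 0.0001 z -0.0001
0.26 axial 0.2 jaw 0.5 toolz 0.1 M [-0.72  0.1   0.04] real k 0.2595 lat 0.0 z -0.0
0.25 axial -0.1 jaw 0.4 toolz 0.5 M [-0.76  0.16  0.07] real k 0.2494 lat 0.0 z -0.0
0.24 axial -0.3 jaw 0.6 toolz 0.2 M [-0.7   0.09 -0.02] real k 0.2394 lat 0.0 z -0.0
```

View pics/m6.png

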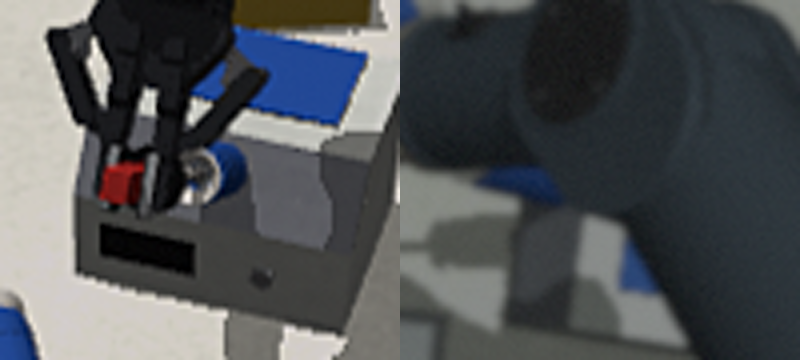

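Tip is inside the funnel with no contact force, so I'll continue.

```bash
python3 - <<'E'
from h import *
adv([.232,.225,.215,.205,.19,.175,.16,.148,.142])
snap("side","s7")
cv2.imwrite("pics/s7c.png",cv2.resize(cv2.imread("pics/s7.png")[170:260,260:360],None,fx=6,fy=6,interpolation=cv2.INTER_CUBIC))
E
```

```text
0.232 axial -0.5 jaw 0.9 toolz -0.5 M [-0.68  0.16 -0.02] real k 0.2314 lat 0.0 z -0.0
0.225 axial -1.1 jaw 0.4 toolz -0.7 M [-0.76  0.12  0.05] real k 0.2244 lat 0.0 z -0.0
0.215 axial 0.2 jaw 0.8 toolz -0.3 M [-0.68  0.09 -0.03] real k 0.2144 lat 0.0 z -0.0
0.205 axial -0.5 jaw 0.5 toolz 0.1 M [-0.75  0.15 -0.02] real k 0.2044 lat -0.0 z -0.0
0.19 axial -0.6 jaw 0.0 toolz 0.0 M [-0.74  0.12 -0.  ] real k 0.1895 lat 0.0 z -0.0
0.175 axial -0.8 jaw 0.5 toolz -0.6 M [-0.68  0.1  -0.01] real k 0.1745 lat -0.0 z -0.0
0.16 axial -1.1 jaw 0.8 toolz -0.5 M [-0.69  0.17  0.03] real k 0.1595 lat 0.0 z -0.0
0.148 axial -0.8 jaw 0.1 toolz 0.0 M [-0.71  0.12 -0.02] real k 0.1475 lat 0.0 z 0.0
0.142 axial -0.4 jaw 0.9 toolz -0.3 M [-0.73  0.07 -0.01] real k 0.1416 lat -0.0 z -0.0
```

View pics/s7c.png

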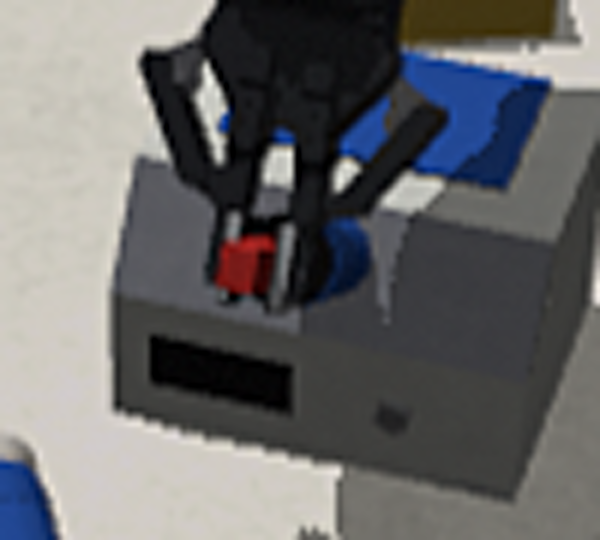

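```bash
python3 - <<'E'
from h import *
adv(list(np.arange(.140,.126,-.0015)),feed=.03,lim=12)
say()
snap("side","s8");snap("wrist","w14")
cv2.imwrite("pics/s8c.png",cv2.resize(cv2.imread("pics/s8.png")[170:260,260:360],None,fx=6,fy=6,interpolation=cv2.INTER_CUBIC))
E
```

```text
0.14 axial 1.3 jaw -1.0 toolz -0.4 M [-0.71  0.14 -0.02] real k 0.1399 lat 0.0 z -0.0
0.1385 axial 0.7 jaw -0.6 toolz -1.3 M [-0.71  0.18 -0.05] real k 0.1384 lat 0.0 z -0.0
0.137 axial 2.2 jaw 0.3 toolz -0.3 M [-0.74  0.19  0.04] real k 0.1369 lat 0.0 z -0.0
0.1355 axial 0.6 jaw -0.2 toolz 0.1 M [-0.69  0.15  0.03] real k 0.1354 lat 0.0 z 0.0
0.134 axial 3.1 jaw -0.3 toolz -1.8 M [-0.28  0.12  0.02] real k 0.1344 lat 0.0001 z 0.0
0.1325 axial 8.3 jaw -1.5 toolz -3.3 M [0.68 0.06 0.06] real k 0.1341 lat 0.0 z 0.0001
0.131 axial 14.4 jaw -3.2 toolz -4.9 M [ 1.63 -0.12  0.02] real k 0.134 lat -0.0001 z 0.0002
STOP
t 29.525 tcp [0.531  0.0111 0.1687] F [-1.   9.1  9.6] M [ 1.63 -0.12  0.02] w 0.015
```

View pics/s8c.png

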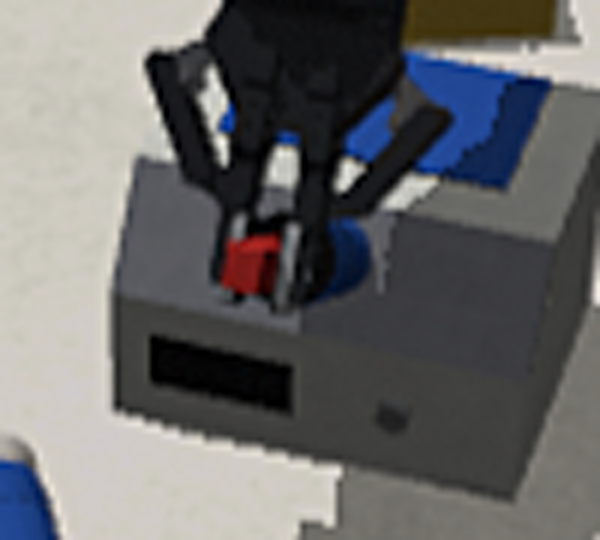

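View pics/w14.png

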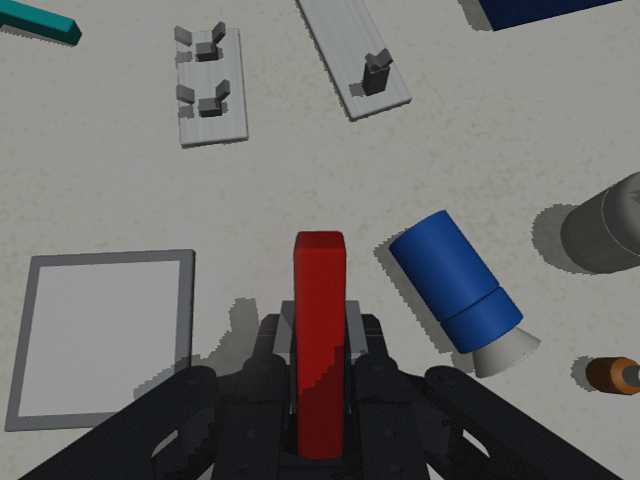

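Collar stopped at k = 0.134 m, exactly the geometric value, with 14 N. Now I draw the rod out along the axis.

```bash
python3 - <<'E'
from h import *
adv([.134,.137,.145,.16,.18,.20,.22,.24,.26,.285,.32],feed=.07,lim=40,F0=np.zeros(3))
say();snap("side","s9");snap("wrist","w15")
cv2.imwrite("pics/s9c.png",cv2.resize(cv2.imread("pics/s9.png")[170:270,250:370],None,fx=6,fy=6,interpolation=cv2.INTER_CUBIC))
E
```

```text
0.134 axial 3.6 jaw 0.0 toolz -0.4 M [ 0.01 -0.05  0.  ] real k 0.1342 lat -0.0 z 0.0
0.137 axial -1.3 jaw 0.1 toolz 0.7 M [-0.73  0.14  0.  ] real k 0.1365 lat -0.0 z -0.0
0.145 axial -0.8 jaw 0.1 toolz 1.0 M [-0.72  0.14 -0.02] real k 0.1456 lat -0.0 z 0.0
0.16 axial -1.6 jaw -0.1 toolz 1.4 M [-0.75  0.2  -0.04] real k 0.1607 lat -0.0 z 0.0
0.18 axial -0.2 jaw -0.1 toolz 0.5 M [-0.81  0.12 -0.02] real k 0.1805 lat -0.0001 z 0.0
0.2 axial -1.1 jaw 1.1 toolz 1.1 M [-0.76  0.18  0.01] real k 0.2005 lat -0.0001 z 0.0
0.22 axial -2.2 jaw 0.3 toolz 2.4 M [-0.74  0.07  0.03] real k 0.2205 lat -0.0 z 0.0
0.24 axial -1.1 jaw -0.1 toolz 1.1 M [-0.74  0.18  0.04] real k 0.2405 lat -0.0001 z 0.0
0.26 axial -1.5 jaw 0.8 toolz 0.5 M [-0.77  0.14  0.  ] real k 0.2605 lat -0.0001 z 0.0
0.285 axial -1.7 jaw 0.2 toolz 1.2 M [-0.82  0.18  0.  ] real k 0.2853 lat -0.0001 z 0.0
0.32 axial -1.5 jaw -0.5 toolz 1.4 M [-0.81  0.12  0.02] real k 0.32 lat -0.0001 z 0.0001
t 34.0833 tcp [0.5587 0.1609 0.2754] F [-0.6 -0.3 -2. ] M [-0.81  0.12  0.02] w 0.0151
```

View pics/s9c.png

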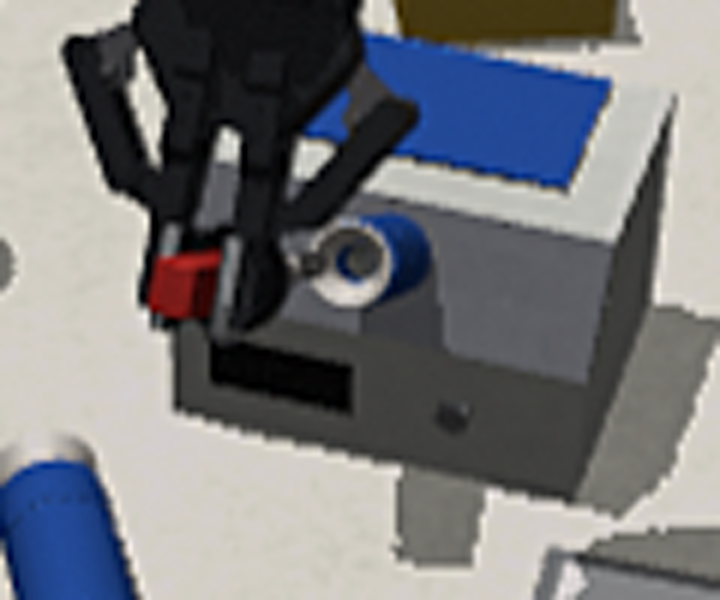

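```bash
python3 - <<'E'
from h import *
p=r.read_eef_pos()
r.servo_line(p+np.array([-.02,.06,.03]),RI,feed=.12)
th=np.radians(60);R,a=Rax(th,0);PAD=np.array([.3723,.0447,.011])
T=PAD+[0,0,.100]+.178*a+R[:,2]*HZR
q=[r.solve_ik(T,R),r.solve_ik(T+[0,0,.12],R)];print(np.round(q,2))
r.move_ptp(T+[0,0,.12],R);say()
snap("wrist","w16");snap("side","s10");snap("top","t10")
E
```

```text
[[-0.37  0.51 -0.19  2.05  0.17  0.6  -1.2 ]
 [-0.23  0.36 -0.36  1.9   0.16  0.91 -1.2 ]]
t 35.8667 tcp [0.4616 0.1984 0.2124] F [ 0.5 -0.  -1.8] M [ 0.02 -0.06 -0.05] w 0.0153
```

View pics/s10.png

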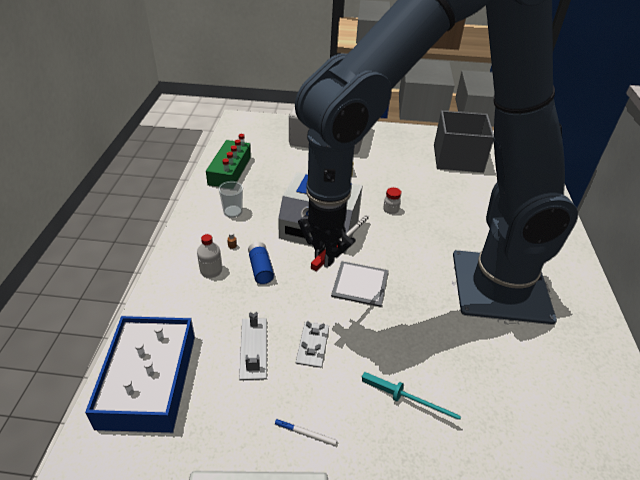

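View pics/t10.png

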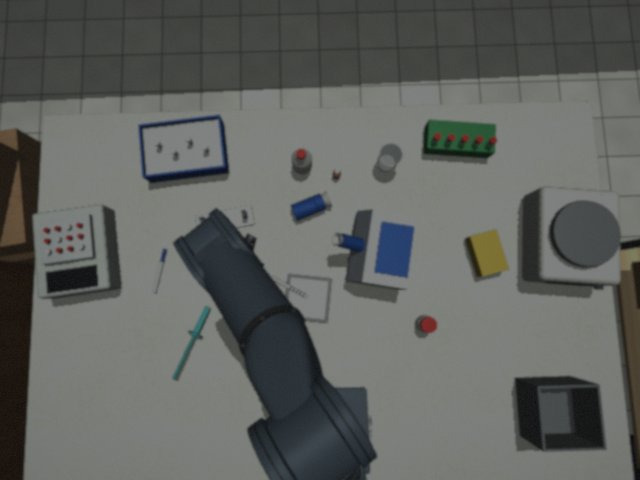

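```bash
python3 - <<'E'
from h import *
th=np.radians(60);R,a=Rax(th,0);PAD=np.array([.3723,.0447,.011])
T=PAD+[0,0,.100]+.178*a+R[:,2]*HZR
r.servo_line(T,R,feed=.08);say()
s=snap("side","s11");t=snap("top","t11")
tip=T-R[:,2]*HZR-.178*a
print("expected tip side",proj(s,tip),"top",proj(t,tip),"pad",proj(s,PAD),proj(t,PAD))
A=np.hstack([cv2.resize(cv2.imread("pics/s11.png")[210:310,310:410],(400,400),interpolation=cv2.INTER_CUBIC),cv2.resize(cv2.imread("pics/t11.png")[240:340,250:350],(400,400),interpolation=cv2.INTER_CUBIC)])
cv2.imwrite("pics/m11.png",A)
E
```

```text
t 37.6667 tcp [0.4616 0.199  0.093 ] F [-0.3 -0.1 -1.1] M [0.07 0.   0.06] w 0.015
expected tip side [363.17809707 252.19563199] top [307.30482714 297.62970069] pad [359.53881437 279.94834633] [307.86630613 297.80108812]
```

View pics/m11.png

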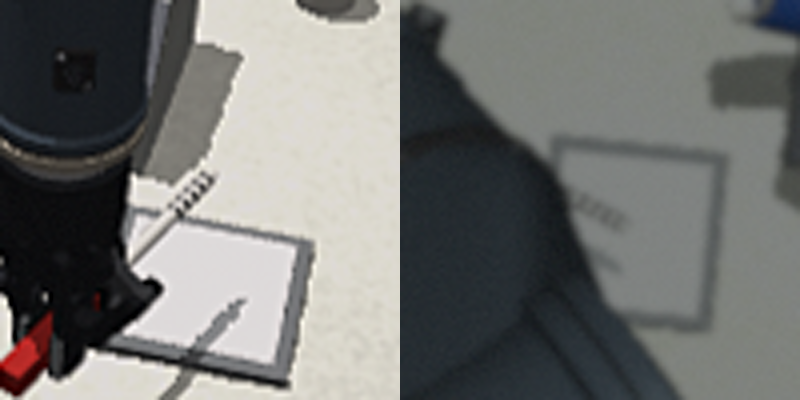

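```bash
python3 - <<'E'
from h import *
s=snap("side");t=snap("top")
X,res=tri([(s,(363.0,253.5)),(t,(307.1,296.2))]);print("tip",X.round(4),np.round(res,4))
# rod point near rings end in side view: line direction check vs expected
R,a=Rax(np.radians(60),0);tip=np.array([.3723,.0447,.111])
for k in (0,.02,.04,.06,.08): print(k,((proj(s,tip+k*a)-[310,210])*4).round(1),((proj(t,tip+k*a)-[250,240])*4+[400,0]).round(1))
p=[((proj(s,tip+a*k)-[310,210])*4).round(1) for k in (.178,.218)];print("handle side",p)
cv2.imwrite("pics/w17.png",s["image"][200:320,300:400,::-1])
w=snap("wrist","w17")
cv2.imwrite("pics/s12c.png",cv2.resize(s["image"][235:315,305:375],None,fx=8,fy=7,interpolation=cv2.INTER_CUBIC)[:,:,::-1])
E
```

```text
tip [0.3743 0.0453 0.1072] [0.0019 0.0019]
0 [212.7 168.8] [629.2 230.5]
0.02 [195.5 186.2] [603.1 216.3]
0.04 [178.1 203.9] [577.  202.1]
0.06 [160.2 221.9] [551.  187.9]
0.08 [142.  240.3] [525.1 173.8]
handle side [array([ 47.5, 336. ]), array([  6.1, 377.9])]
```

View pics/s12c.png

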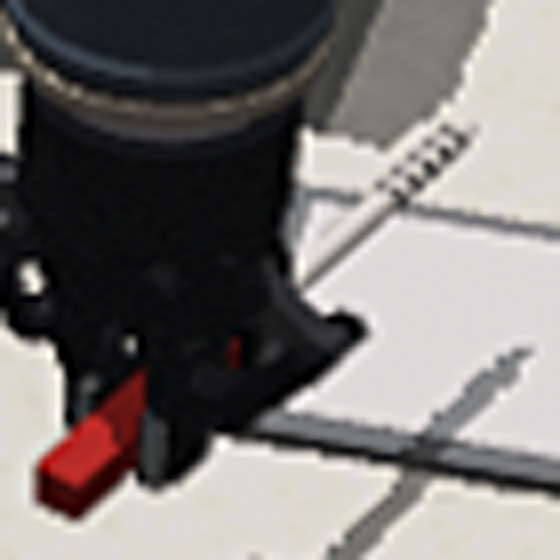

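View pics/w17.png

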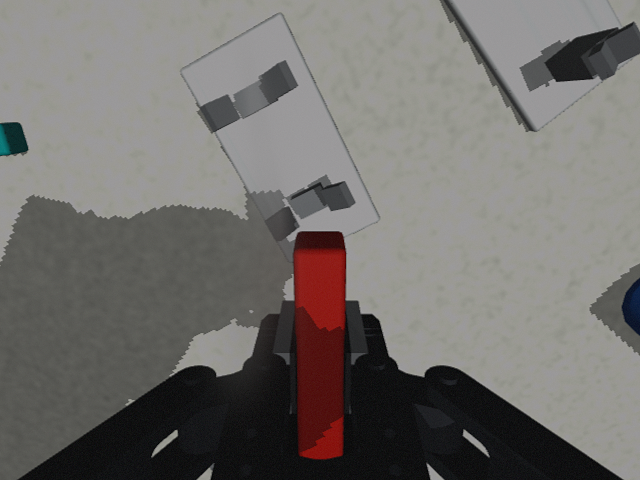

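```bash
python3 - <<'E'
from h import *
r.dwell(.5);say();print(np.abs(r.read_joint_vel()).max(), r.read_tool_rot()[2].round(4));t=snap("top","t12")
R,a=RI,AX
print("mouth/foot expected top px",proj(t,PORT+.086*a).round(1),proj(t,PORT+.002*a).round(1))
B,l=blobs(mask(t["image"],"blue"),40)
print([(b[1],b[2].round(1).tolist()) for b in B])
r.finish_job()
E
```

```text
t 38.4167 tcp [0.4613 0.1989 0.0926] F [-0.2 -0.1 -1.4] M [ 0.05 -0.01 -0.07] w 0.0155
0.002600968504914488 [-0.  0. -1.]
mouth/foot expected top px [337.1 239.2] [361.2 245.3]
[([140, 116, 87, 62, 392], [191.8, 150.2]), ([292, 195, 33, 24, 454], [308.1, 206.7]), ([376, 223, 37, 53, 1524], [394.0, 249.2]), ([341, 235, 24, 16, 246], [353.4, 242.9])]
the job is handed in; nothing more can be done
```

I carried out every step in the order asked and handed the job in at about 38.5 s of the 72 s limit. No verdict is reported.

- **Sleeve:** I took the smaller blue sleeve from its V-rest and pushed it foot first onto the spigot until the shoulder stopped it at the expected depth, with about 18 N along the axis. I then let go of it. It stayed on, drooping about 2–4 mm at the mouth by my measurement, against the stated 2 mm at most.
- **Gauge rod:** I gripped the red handle and inserted the rod with almost no side force. The collar stopped on the mouth at the expected 134 mm with about 14 N. Drawing it out took no more than about 2 N, and pictures afterwards showed the sleeve still home.
- **Reading position:** The arm was still, the tool pointed straight down and the rod looked level in the grip. From the arm's own reading the tip was at 111 mm, 100 mm above the middle of the pad.
- **Disagreement:** Triangulating the tip from the side and top cameras put it about 4 mm lower, at 107 mm, and about 2 mm off centre. The side camera read 0.6 to 2 pixels low throughout, so I left the pose alone.
- **Everything else:** The larger sleeve had not moved. The other bystanders showed no visible shift in the last views, though I did not measure them.

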